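# Put three mixed-up containers back into their fitted holders

### The arm

A 7-joint arm with a two-finger parallel gripper is mounted at the origin on a cart in front of the work surface, level with it; the furniture and walls round the work are solid. World frame = base frame: x ahead of the robot, y to its left, z up, the work surface at z = 0. Lengths are in m, angles in rad, forces in N, time in s.
With the tool pointing down it reaches from about 0.425 to 0.925 m from the base axis. Payload 6.8 kg.
Tool frame: the origin (TCP) lies at the very end of the fingers, on their centre line; the grasp point (between the pads) lies bot.tcp_to_grasp behind it (bot.tcp_to_grasp is the distance from the TCP to the grasp point, in m); z points along the fingers, y is the line along which they close (so a half turn about z gives the same grasp; the last joint's range is limited). The gripper opens to 85 mm and grips with 20 to 120 N. Pads are 22 mm wide; open, the fingers measure 114 mm over their backs; the gripper's body (76 mm by 85 mm) begins 54 mm behind the grasp point. The pads swing forward as they close: fully open they stand 13 mm farther back than shut.
Start: joints at [-1.426, 0.477, 0.022, 1.555, -0.011, 1.109, -0.083], TCP at [0.169, 0.654, 0.231] pointing down, gripper open.
Joint ranges: [-2.96, 2.96], [-0.34, 2.1], [-1.41, 1.46], [0.24, 2.44], [-1.37, 4.51], [0.17, 1.92], [-2.96, 2.96]. Speed limits (rad/s): [2.39, 2.39, 3.14, 3.14, 3.14, 3.14, 3.14].

### API

Orientations are given as a unit quaternion [w, x, y, z].
In Python, from station import bot gives the robot as it stands.
- The arm moves only by the tool servo_tool, never from a script. Its argument "motion" is a list that holds one entry, the list of rows, each a list of 7 numbers: the shift along the tool's x, y, z in m, then the turn, a rotation vector about the tool's x, y, z in units of 5 degrees (1.0 is 5 degrees), then the opening, from 0 (shut) to 1 (fully open). A call has 1 to 20 rows; each row is the pose to reach, as a shift and turn from the pose commanded when the call began, along the tool's axes at that moment; what a row does not reach only later rows make up. A row lasts 1/12 s, in which the tool goes at most 41.7 mm and 7.16 degrees, less where a joint would pass 70% of its speed; a pose out of reach is approached as far as the arm can. A call with a gripper value outside its range is refused whole. The fingers move at their own pace and stop on an object; "grip_force" is the grip in N (left out, the last holds). Time passes only in rows, so rows that repeat a pose let the fingers close. It gives the time, the measured TCP pose, the force, the opening and the grip force at its end, in the units of the state.
- bot.get_obs(): the state, without advancing time (a new reading comes with each control period).
- bot.read_camera(name): name is "scene" or "top"; returns a dict with "img" (400x640x3 uint8, red, green, blue), "K" (3x3 intrinsics, pixels), "pose" (4x4, takes a point from camera to world coordinates). Camera axes: x right, y down, z forward; pixel columns grow to the right and rows downward; lengths in m; the calibration is good to about 2 mm. A picture is of the moment at which its call begins. There is no depth.
- bot.hand_in(): hands the job in; it is judged then, once.
The state is a dict: "t": time; "q": joint angles; "joint_vel": joint speeds; "joint_torque": joint torques, N m; "eef_pos": TCP position; "tool_rot": TCP orientation; "contact_force": force on the tool from outside, world axes, zero at the start; "torque": the same for the moment, N m; "gripper_width": opening from 0.0 (shut) to 1.0 (fully open); "grasp_force": force on a finger pad.
Only numpy, scipy, OpenCV 4.12 (cv2) and the standard library are available. Lean on these libraries where they do the work, as an engineer would, in place of code of your own. Each camera call takes 0.05 s, during which the arm holds its last target. There are 200 camera calls.

### The job

The label roll, the white bottle and the dropper bottle stand in one another's holders: move each into the holder whose round well fits it, so that the dropper bottle ends in the small holder, the white bottle in the medium one and the label roll in the large one, each upright and fully down in its well. Make room by standing one of them on the empty round black mat for a while. Do not knock any of them over, and leave the note pad, the stapler and the specimen cup where they are.

Things in the scene. Friction and masses are not known exactly. Their poses are not given: they have to be found in the camera images.
- label_roll: Plain white roll of labels standing on end, 64 mm across, 51 mm high, 0.11 kg; a brown core shows in the top (the hole is solid to the touch: grasp across the diameter). At the start it is perched on top of the small holder, covering its well, its underside 16 mm above the table. Origin: centre of the underside, z up.
- white_bottle: White plastic bottle with a white screw cap, body 47 mm across and straight-sided up to about 75 mm, then a shoulder and cap; 110 mm high, 0.085 kg. At the start it stands in the large holder's well. Origin: centre of the underside, z up.
- dropper_bottle: Slim brown glass dropper bottle with a black rubber bulb, body 33 mm across up to about 62 mm, then a narrower neck and bulb; 102 mm high, 0.07 kg. At the start it stands in the medium holder's well. Origin: centre of the underside, z up.
- holder_small: Square light-wood block, 72 x 72 mm, 16 mm high, fixed to the table, with one round well in the middle of its top, 49 mm across and 10 mm deep (the well's floor is 6 mm above the table). The smallest of three like blocks; home of the dropper bottle. Origin: centre of the underside, on the table, straight below the centre of the well; z up, x and y along the block's sides.
- holder_medium: Square light-wood block, 86 x 86 mm, 16 mm high, fixed to the table, with one round well in the middle of its top, 63 mm across and 10 mm deep (the well's floor is 6 mm above the table). The middle one of three like blocks; home of the white bottle. Origin: centre of the underside, on the table, straight below the centre of the well; z up, x and y along the block's sides.
- holder_large: Square light-wood block, 104 x 104 mm, 16 mm high, fixed to the table, with one round well in the middle of its top, 80 mm across and 10 mm deep (the well's floor is 6 mm above the table). The largest of three like blocks; home of the label roll. Origin: centre of the underside, on the table, straight below the centre of the well; z up, x and y along the block's sides.
- mat: Round flat black rubber mat, 100 mm across, 2 mm thick, fixed to the table, empty at the start: the free spot for standing one container for a while. Origin: centre of its underside, on the table; z up.
- sticky_pad: Bystander, to be left alone: pad of yellow notes, 67 x 67 mm, 18 mm thick, loose. Origin: centre of the underside.
- stapler: Bystander, to be left alone: blue desk stapler, 138 mm long (along its x), 34 mm wide, 43 mm high, loose. Origin: centre of the underside.
- specimen_cup: Bystander, to be left alone: white specimen cup with a red screw lid, 63 mm across, 65 mm high, loose. Origin: centre of the underside.
There are look-alikes about, which are no part of the job. Leave any pink look-alike of the dropper_bottle alone.

How it is judged:
On the way:
1. one of the three containers stands on the mat, upright and let go (((horizontal distance between dropper_bottle and mat below 0.035 m and z of dropper_bottle in the frame of mat below 0.006 m and contact force between the fingers and dropper_bottle below 0.3 N and linear speed of dropper_bottle below 0.02 m/s and angle between dropper_bottle's own z axis and vertical below 0.12 rad) or (horizontal distance between white_bottle and mat below 0.035 m and z of white_bottle in the frame of mat below 0.006 m and contact force between the fingers and white_bottle below 0.3 N and linear speed of white_bottle below 0.02 m/s and angle between white_bottle's own z axis and vertical below 0.12 rad) or (horizontal distance between label_roll and mat below 0.035 m and z of label_roll in the frame of mat below 0.006 m and contact force between the fingers and label_roll below 0.3 N and linear speed of label_roll below 0.02 m/s and angle between label_roll's own z axis and vertical below 0.12 rad))), for 0.2 s.
At the end, for the whole second after the job is handed in: Dropper bottle in the small holder, white bottle in the medium, label roll in the large: each within 12 mm of the well's axis, its underside less than 10 mm above the table (the well's floor is at 6 mm), upright within 0.12 rad, released and at rest (horizontal distance between dropper_bottle and holder_small below 0.012 m and z of dropper_bottle in the frame of holder_small between 0.002 and 0.01 m and linear speed of each of dropper_bottle, white_bottle, label_roll below 0.02 m/s and angle between each of dropper_bottle, white_bottle, label_roll's own z axis and vertical below 0.12 rad and horizontal distance between white_bottle and holder_medium below 0.012 m and z of white_bottle in the frame of holder_medium between 0.002 and 0.01 m and horizontal distance between label_roll and holder_large below 0.012 m and z of label_roll in the frame of holder_large between 0.002 and 0.01 m); the robot touches nothing.
It fails at once if a container is knocked over (tilted more than 0.6 rad) (angle between any of dropper_bottle, white_bottle, label_roll's own z axis and vertical above 0.6 rad).
It fails at once if the note pad, the stapler or the specimen cup is moved by more than 15 mm (distance of any of sticky_pad, stapler, specimen_cup from where it was at the start of the episode above 0.015 m).
It also fails if it takes over 104 s, if anything falls off the work surface, if the arm or the gripper's body presses on something with over 40 N, if the wrist force passes 120 N, or if a joint passes its speed limit or range.

## Working session

There is one attempt and no reset: what is moved stays moved. The work goes in short steps, Python scripts to look and compute and a tool call to move; the robot and the scene stay as the last step left them, time stands still between calls to the robot, and variables do not carry over. Pictures are saved under pics/ and viewed, at most 14 in all, crops included, and the job is handed in when it is done.

Besides the shell and the picture viewer there is one more tool, called after "Emit:" as name(argument=value, ...), one argument or row to a line, values as JSON. servo_tool: Moves the arm, as the interface text tells. Its arguments: {"type":"object","properties":{"motion":{"type":"array"},"grip_force":{"type":"number"}},"required":["motion"]}

```bash
mkdir -p pics
python3 - <<'E'
from station import bot
import cv2
for n in("top","scene"):
    c=bot.read_camera(n); cv2.imwrite(f"pics/{n}0.png",c["img"][...,::-1]); print(n,c["K"].round(1).tolist(),c["pose"].round(4).tolist())
o=bot.get_obs()
print(o["t"],o["eef_pos"],o["tool_rot"],o["gripper_width"],bot.tcp_to_grasp)
E
```

```text
top [[507.1, 0.0, 330.6], [0.0, 507.1, 200.6], [0.0, 0.0, 1.0]] [[0.0141, -0.9785, 0.2058, 0.2878], [-0.9999, -0.0143, 0.0005, 0.0897], [0.0024, -0.2058, -0.9786, 1.1825], [0.0, 0.0, 0.0, 1.0]]
scene [[371.8, 0.0, 318.4], [0.0, 371.8, 195.1], [0.0, 0.0, 1.0]] [[-0.5476, -0.3751, 0.7479, -0.1132], [-0.8366, 0.2305, -0.497, 0.5061], [0.0141, -0.8979, -0.44, 0.4233], [0.0, 0.0, 0.0, 1.0]]
0.1 [0.16867306 0.65304411 0.23042924] [-4.54872381e-05  1.26018035e-01  9.92027618e-01 -8.10565534e-04] 0.9979367251933088 0.0187
```

View pics/top0.png

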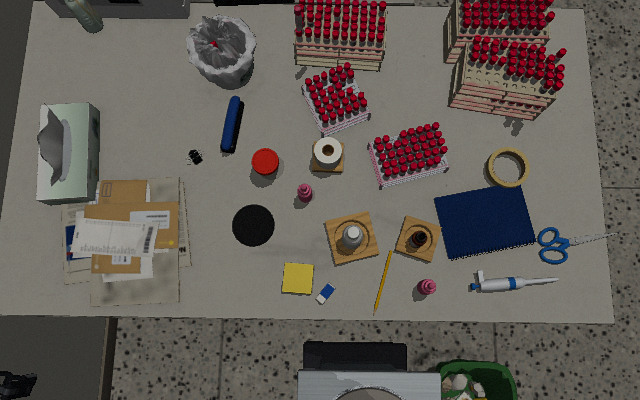

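View pics/scene0.png

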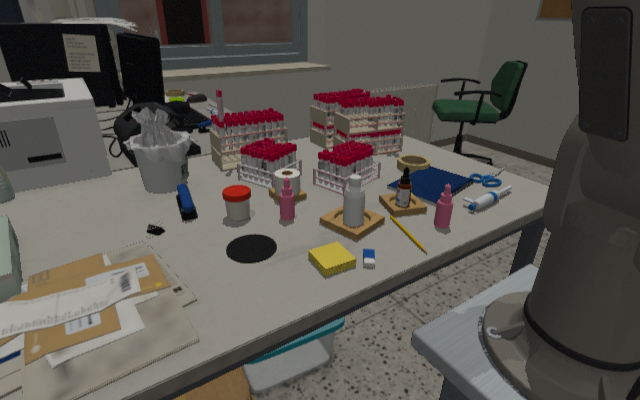

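The top view shows the mat at (253,225), the white bottle in the large holder at (352,238), the dropper in the medium one at (417,239), the roll on the small one at (327,153), and the cup at (265,161). Pink look-alikes are at (305,192) and (428,287). I'll zoom in for accuracy.

```bash
cat > h.py <<'E'
import numpy as np, cv2
from station import bot
def ray(c,u,v,z):
    d=c["pose"][:3,:3]@np.linalg.solve(c["K"],[u,v,1.]); o=c["pose"][:3,3]
    return (o+d*(z-o[2])/d[2])[:2]
def proj(c,p):
    q=c["K"]@(c["pose"][:3,:3].T@(np.asarray(p,float)-c["pose"][:3,3])); return q[:2]/q[2]
def warp(c,z,x0,x1,y0,y1,s=2000):
    "metric overhead view of the plane at height z: up=+x, left=+y"
    P=np.float32([[x1,y1],[x1,y0],[x0,y0],[x0,y1]]); w,h=int((y1-y0)*s),int((x1-x0)*s)
    src=np.float32([proj(c,[*p,z]) for p in P]); dst=np.float32([[0,0],[w,0],[w,h],[0,h]])
    return cv2.warpPerspective(c["img"],cv2.getPerspectiveTransform(src,dst),(w,h),flags=cv2.INTER_CUBIC)
E
python3 - <<'E'
from h import *
c=bot.read_camera("top")
x0,x1,y0,y1=.36,.66,-.13,.29
im=warp(c,.016,x0,x1,y0,y1,1850)
hsv=cv2.cvtColor(im,cv2.COLOR_RGB2HSV)
m=cv2.inRange(hsv,(8,90,60),(22,255,255))
m=cv2.morphologyEx(m,cv2.MORPH_OPEN,np.ones((9,9)))
for k in cv2.findContours(m,0,2)[0]:
    if cv2.contourArea(k)>1500:
        (a,b),s,t=cv2.minAreaRect(k); print("wood",round(x1-b/1850,4),round(y1-a/1850,4),np.round(np.array(s)/1850,4),round(t,1))
im0=warp(c,.002,x0,x1,y0,y1,1850); m=cv2.inRange(im0,(0,0,0),(25,25,25))
for k in cv2.findContours(m,0,2)[0]:
    if cv2.contourArea(k)>8000:
        (a,b),r=cv2.minEnclosingCircle(k); print("mat",x1-b/1850,y1-a/1850,r/1850)
for i in range(8):
    X=x1-i*.05; Y=y1-i*.05
    cv2.putText(im,f"{X:.2f}",(0,int(i*92.5)+8),0,.4,(255,0,0)); cv2.line(im,(0,int(i*92.5)),(10,int(i*92.5)),(255,0,0))
    cv2.putText(im,f"{Y:.2f}",(int(i*92.5),10),0,.4,(0,0,255))
cv2.imwrite("pics/w0.png",im[...,::-1]); print(im.shape)
E
```

```text
wood 0.4499 -0.107 [0.0746 0.0875] 17.7
wood 0.4476 0.0406 [0.1058 0.1052] 75.2
mat 0.4747434708878801 0.27225522015545817 0.04958661466031461
(555, 777, 3)
```

View pics/w0.png

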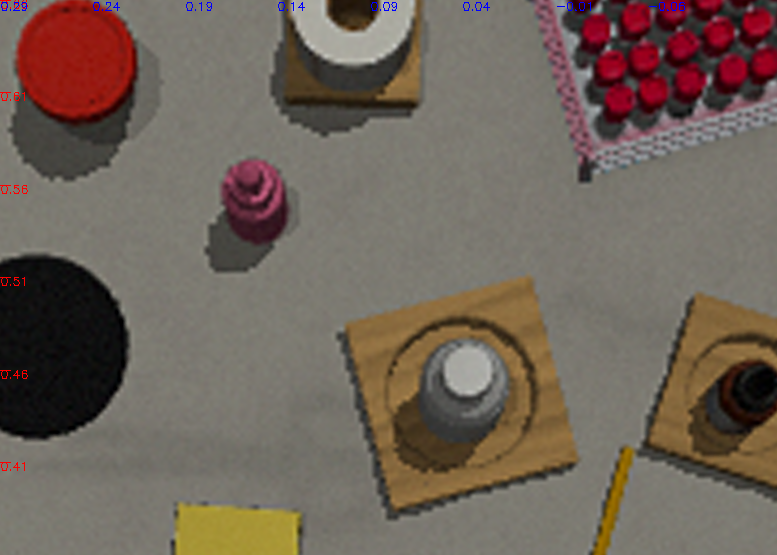

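The metric view shows the large holder complete at about (0.447,0.041). The medium and small holders are cut off, so I'll widen the window and pin those down, with tops taken from circles at their known heights.

Run:
```python
from h import *
c=bot.read_camera("top"); s=1600
x0,x1,y0,y1=.37,.72,-.18,.32
im=warp(c,.016,x0,x1,y0,y1,s)
hsv=cv2.cvtColor(im,cv2.COLOR_RGB2HSV)
m=cv2.inRange(hsv,(8,90,40),(22,255,255))
m=cv2.morphologyEx(m,cv2.MORPH_OPEN,np.ones((7,7)))
for k in cv2.findContours(m,0,2)[0]:
    if cv2.contourArea(k)>1500:
        (a,b),S,t=cv2.minAreaRect(k); print("wood",round(x1-b/s,4),round(y1-a/s,4),np.round(np.array(S)/s,4),round(t,1))
# small holder seen crop, roll top plane, bottle tops
def crop(z,x,y,h=.06,S=3000): return cv2.resize(warp(c,z,x-h,x+h,y-h,y+h,S),(260,260))
ims=[]
for z,x,y in[(.016,.645,.10),(.067,.645,.10),(.116,.45,.04),(.081,.45,.04),(.108,.45,-.09),(.016,.45,-.09)]:
    q=crop(z,x,y); 
    for j in range(0,260,65): cv2.line(q,(j,0),(j,6),(255,0,0)); cv2.line(q,(0,j),(6,j),(255,0,0))
    cv2.drawMarker(q,(130,130),(0,255,0),0,12); ims.append(q)
cv2.imwrite("pics/w1.png",np.vstack([np.hstack(ims[:3]),np.hstack(ims[3:])])[...,::-1])
```

```text
wood 0.4473 -0.1133 [0.0878 0.0885] 18.4
wood 0.4475 0.0407 [0.1057 0.105 ] 75.4
wood 0.6239 0.0995 [0.0719 0.0384] 1.1
```

View pics/w1.png

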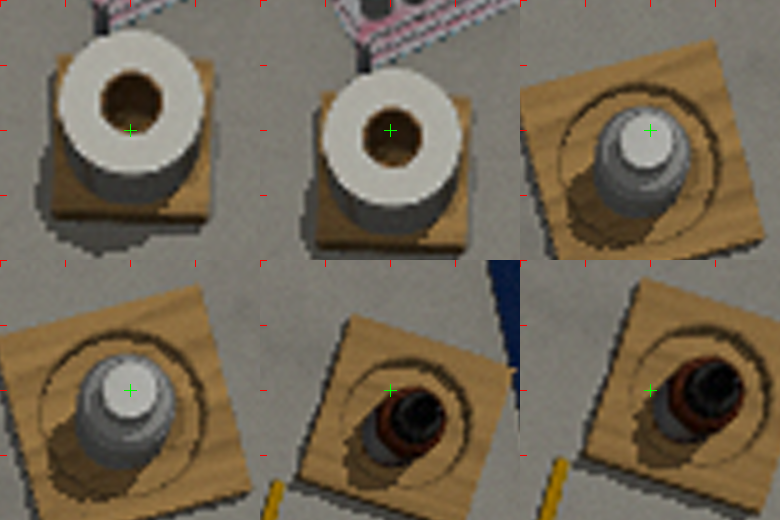

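```bash
cat >> h.py <<'E'
H={"L":(.448,.0407,.104,.080,-14.6),"M":(.448,-.113,.086,.063,18.4),"S":(.642,.0995,.072,.049,1.1)}
def overlay(c,items,box,f):
    u0,v0,u1,v1=box; im=cv2.resize(c["img"][v0:v1,u0:u1],None,fx=f,fy=f,interpolation=cv2.INTER_CUBIC)
    for pts,col in items:
        p=np.array([(proj(c,q)-[u0-.5,v0-.5])*f for q in pts])
        cv2.polylines(im,[np.int32(p*8)],True,col,1,cv2.LINE_AA,3)
    return im
def circ(x,y,z,d): t=np.linspace(0,2*np.pi,60,False); return np.c_[x+d/2*np.cos(t),y+d/2*np.sin(t),t*0+z]
def sq(x,y,z,s,a):
    a=np.radians(a); R=np.array([[np.cos(a),-np.sin(a)],[np.sin(a),np.cos(a)]]); p=np.array([[1,1],[1,-1],[-1,-1],[-1,1]])*s/2@R.T
    return np.c_[p+[x,y],np.full(4,z)]
E
python3 - <<'E'
from h import *
it=[]
for k,(x,y,s,w,a) in H.items(): it+=[(sq(x,y,.016,s,-a if k!="L" else 14.6),(0,255,0))]+([(circ(x,y,.016,w),(0,255,255))] if k!="S" else [])
it+=[(circ(.642,.0995,.067,.064),(255,0,0)),(circ(.442,.042,.081,.047),(255,0,0)),(circ(.4385,-.1006,.068,.033),(255,255,0)),(circ(.4747,.2722,.002,.1),(255,0,0))]
a=overlay(bot.read_camera("top"),it,(220,125,450,270),3.4)
b=overlay(bot.read_camera("scene"),it,(215,155,455,270),3.3)
cv2.imwrite("pics/o_top.png",a[...,::-1]);cv2.imwrite("pics/o_scene.png",b[...,::-1])
E
```

```text
(no output)
```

View pics/o_top.png

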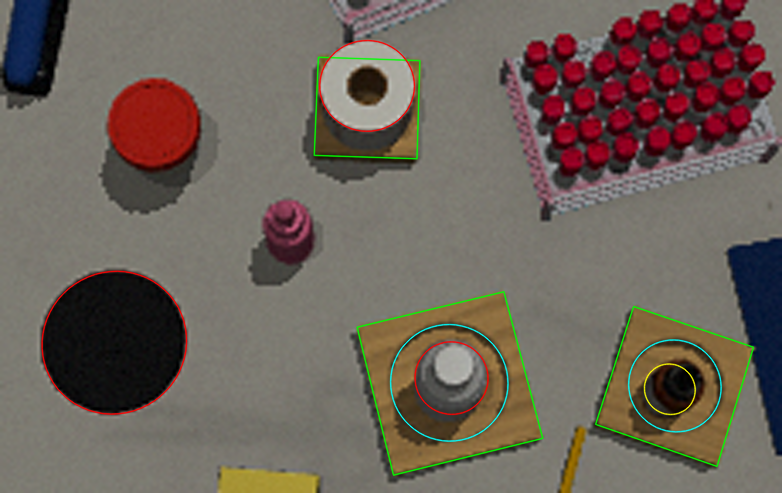

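View pics/o_scene.png

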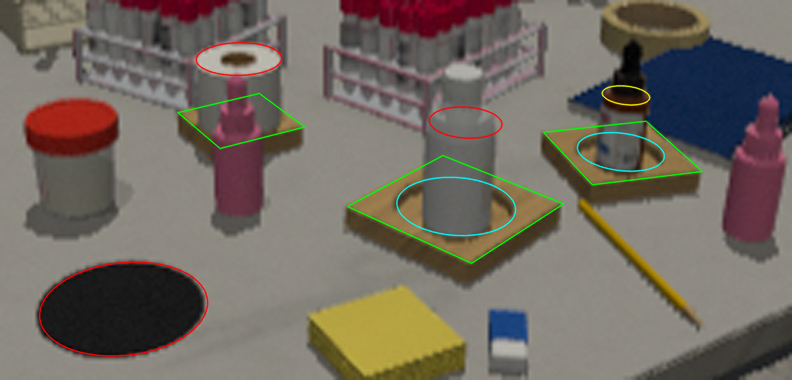

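The holder, well and mat overlays fit to about 1 mm in both views. Positions (x, y):

| Item | x | y |
|---|---|---|
| Large holder | .448 | .041 |
| Medium holder | .448 | -.113 |
| Small holder and roll | .642 | .0995 |
| Mat | .475 | .272 |
| White bottle | about .444 | .044 |
| Dropper bottle | about .440 | -.102 |

Order: white to the mat, roll to large, dropper to small, white to medium. First I'll go above the white bottle and turn the yaw straight.

Emit:
servo_tool(
  motion=[
    [[-0.28,-0.24,0,0,0,-2.9,1],[-0.28,-0.24,0,0,0,-2.9,1],[-0.28,-0.24,0,0,0,-2.9,1],[-0.28,-0.24,0,0,0,-2.9,1],[-0.28,-0.24,0,0,0,-2.9,1],[-0.28,-0.24,0,0,0,-2.9,1],[-0.28,-0.24,0,0,0,-2.9,1],[-0.28,-0.24,0,0,0,-2.9,1],[-0.28,-0.24,0,0,0,-2.9,1],[-0.28,-0.24,0,0,0,-2.9,1],[-0.418,-0.521,0.03,0,0,-2.9,1],[-0.418,-0.521,0.03,0,0,-2.9,1],[-0.418,-0.521,0.03,0,0,-2.9,1],[-0.418,-0.521,0.03,0,0,-2.9,1],[-0.418,-0.521,0.03,0,0,-2.9,1],[-0.418,-0.521,0.03,0,0,-2.9,1],[-0.418,-0.521,0.03,0,0,-2.9,1],[-0.418,-0.521,0.03,0,0,-2.9,1],[-0.418,-0.521,0.03,0,0,-2.9,1],[-0.418,-0.521,0.03,0,0,-2.9,1]],
  ],
  grip_force=25,
)

```text
t: 1.97
eef_pos: [0.4434, 0.0436, 0.2014]
tool_rot: [0.0, 0.002, 1.0, 0.0]
contact_force: [-0.2, 0.9, 0.5]
gripper_width: 1.0
grasp_force: 0.0
```

Emit:
servo_tool(
  motion=[
    [[0,0,0.04,0,0,0,1],[0,0,0.07,0,0,0,1],[0,0,0.1,0,0,0,1],[0,0,0.125,0,0,0,1],[0,0,0.14,0,0,0,1],[0,0,0.151,0,0,0,1],[0,0,0.151,0,0,0,1],[0,0,0.151,0,0,0,0.7],[0,0,0.151,0,0,0,0.6],[0,0,0.151,0,0,0,0.5],[0,0,0.151,0,0,0,0.4],[0,0,0.151,0,0,0,0.2],[0,0,0.151,0,0,0,0.0],[0,0,0.151,0,0,0,0.0],[0,0,0.151,0,0,0,0],[0,0,0.151,0,0,0,0],[0,0,0.151,0,0,0,0]],
  ],
  grip_force=25,
)

```text
t: 3.38
eef_pos: [0.4443, 0.0449, 0.0512]
tool_rot: [0.001, -0.0, 1.0, 0.0]
contact_force: [-0.9, 0.4, 6.1]
gripper_width: 0.526
grasp_force: 24.7
```

Emit:
servo_tool(
  motion=[
    [[0,0,-0.01,0,0,0,0],[0,0,-0.03,0,0,0,0],[0,0,-0.05,0,0,0,0],[-0.002,0.015,-0.06,0,0,0,0],[-0.005,0.04,-0.06,0,0,0,0],[-0.01,0.07,-0.06,0,0,0,0],[-0.014,0.1,-0.06,0,0,0,0],[-0.018,0.13,-0.06,0,0,0,0],[-0.022,0.16,-0.06,0,0,0,0],[-0.026,0.19,-0.06,0,0,0,0],[-0.029,0.21,-0.06,0,0,0,0],[-0.031,0.223,-0.055,0,0,0,0],[-0.031,0.227,-0.04,0,0,0,0],[-0.031,0.227,-0.025,0,0,0,0],[-0.031,0.227,-0.012,0,0,0,0],[-0.031,0.227,-0.005,0,0,0,0],[-0.031,0.227,0.0,0,0,0,0],[-0.031,0.227,0.003,0,0,0,0],[-0.031,0.227,0.004,0,0,0,0],[-0.031,0.227,0.004,0,0,0,0]],
  ],
)

```text
t: 5.05
eef_pos: [0.475, 0.2705, 0.0473]
tool_rot: [0.0, 0.001, 1.0, -0.0]
contact_force: [-0.8, -2.1, 3.5]
gripper_width: 0.527
grasp_force: 25.1
```

Run:
```python
from h import *
o=bot.get_obs(); print(o["t"],o["eef_pos"],o["contact_force"],o["gripper_width"])
cv2.imwrite("pics/m1.png",cv2.resize(bot.read_camera("scene")["img"][130:290,150:450,::-1],None,fx=2.6,fy=2.6))
```

```text
5.05 [0.47501406 0.27054786 0.0472562 ] [-0.84116562 -2.08323222  3.54516053] 0.5270798750474844
```

View pics/m1.png

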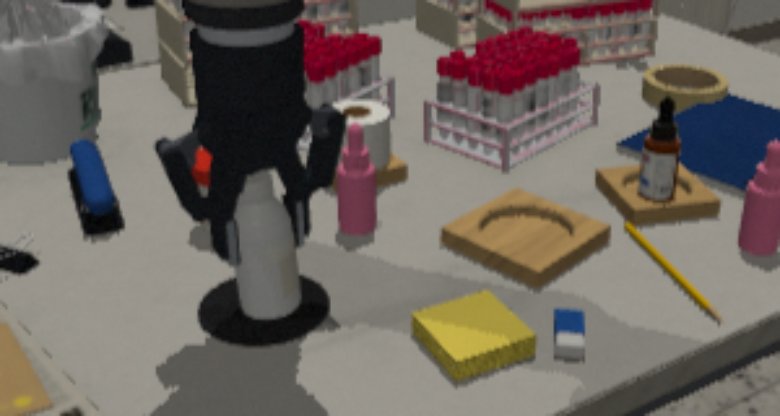

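The white bottle stands upright on the mat at about (268,300) in the crop. I'll let go, rise and move over the roll.

Emit:
servo_tool(
  motion=[
    [[0,0,0,0,0,0,0.6],[0,0,0,0,0,0,0.7],[0,0,0,0,0,0,0.85],[0,0,0,0,0,0,1],[0,0,0,0,0,0,1],[0,0,0,0,0,0,1],[0,0,-0.02,0,0,0,1],[0,0,-0.05,0,0,0,1],[0,0,-0.09,0,0,0,1],[0,0,-0.13,0,0,0,1],[0,0,-0.15,0,0,0,1],[-0.167,-0.171,-0.15,0,0,0,1],[-0.167,-0.171,-0.15,0,0,0,1],[-0.167,-0.171,-0.15,0,0,0,1],[-0.167,-0.171,-0.15,0,0,0,1],[-0.167,-0.171,-0.15,0,0,0,1],[-0.167,-0.171,-0.15,0,0,0,1],[-0.167,-0.171,-0.15,0,0,0,1],[-0.167,-0.171,-0.15,0,0,0,1],[-0.167,-0.171,-0.15,0,0,0,1]],
  ],
)

```text
t: 6.77
eef_pos: [0.6406, 0.1013, 0.1958]
tool_rot: [-0.001, -0.0, 1.0, 0.0]
contact_force: [-0.9, -0.5, -0.9]
gripper_width: 1.003
grasp_force: 0.0
```

Run:
```python
from h import *
cv2.imwrite("pics/m2.png",cv2.resize(bot.read_camera("scene")["img"][90:290,150:450,::-1],None,fx=2.6,fy=2.6))
```

```text
(no output)
```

View pics/m2.png

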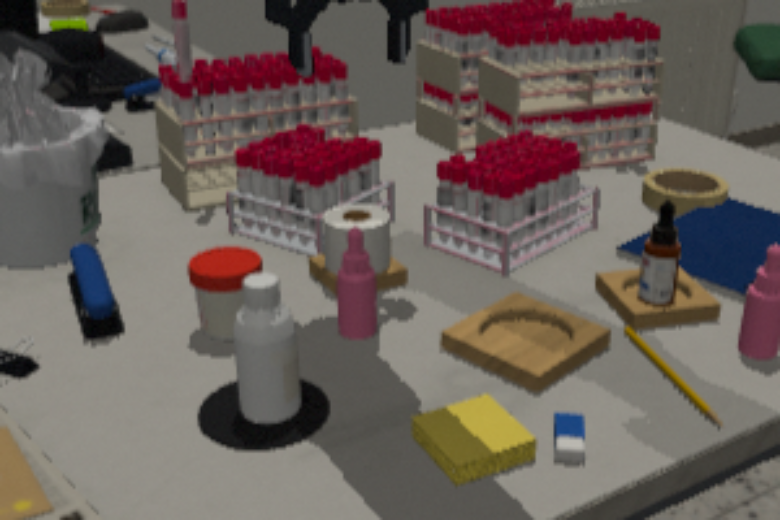

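Run:
```python
from h import *
c=bot.read_camera("top")
for u,v,z in[(322,136,0),(322,130,.1),(340,130,.1),(371,145,0),(378,145,.1),(377,157,.1),(305,190,.09),(427,286,.1)]: print(u,v,z,ray(c,u,v,z).round(3))
```

```text
322 136 0 [0.698 0.114]
322 130 0.1 [0.677 0.112]
340 130 0.1 [0.678 0.071]
371 145 0 [ 0.676 -0.006]
378 145 0.1 [ 0.644 -0.014]
377 157 0.1 [ 0.616 -0.011]
305 190 0.09 [0.541 0.147]
427 286 0.1 [ 0.334 -0.115]
```

Emit:
servo_tool(
  motion=[
    [[0.005,-0.002,0.03,0,0,0,1],[0.005,-0.002,0.06,0,0,0,1],[0.005,-0.002,0.085,0,0,0,1],[0.005,-0.002,0.105,0,0,0,1],[0.005,-0.002,0.12,0,0,0,1],[0.005,-0.002,0.13,0,0,0,1],[0.005,-0.002,0.14,0,0,0,1],[0.005,-0.002,0.145,0,0,0,1]],
  ],
)

```text
t: 7.53
eef_pos: [0.6356, 0.0996, 0.0505]
tool_rot: [-0.0, -0.001, 1.0, 0.0]
contact_force: [0.2, -0.7, -0.5]
gripper_width: 0.997
grasp_force: 0.0
```

Emit:
servo_tool(
  motion=[
    [[0,0,0.005,0,0,0,1],[0,0,0.01,0,0,0,1],[0,0,0.015,0,0,0,1],[0,0,0.015,0,0,0,0.9],[0,0,0.015,0,0,0,0.8],[0,0,0.015,0,0,0,0.7],[0,0,0.015,0,0,0,0.6],[0,0,0.015,0,0,0,0.4],[0,0,0.015,0,0,0,0.2],[0,0,0.015,0,0,0,0],[0,0,0.015,0,0,0,0],[0,0,0.015,0,0,0,0]],
  ],
  grip_force=30,
)

```text
t: 8.53
eef_pos: [0.6367, 0.0985, 0.0369]
tool_rot: [0.0, -0.0, 1.0, 0.0]
contact_force: [-0.7, -1.0, 5.9]
gripper_width: 0.73
grasp_force: 33.7
```

Emit:
servo_tool(
  motion=[
    [[0,0,-0.01,0,0,0,0],[0,0,-0.03,0,0,0,0],[0,0,-0.06,0,0,0,0],[0,0,-0.09,0,0,0,0],[0.01,-0.02,-0.1,0,0,0,0],[0.03,-0.04,-0.1,0,0,0,0],[0.06,-0.055,-0.1,0,0,0,0],[0.09,-0.059,-0.1,0,0,0,0],[0.12,-0.059,-0.1,0,0,0,0],[0.15,-0.059,-0.1,0,0,0,0],[0.175,-0.059,-0.1,0,0,0,0],[0.19,-0.059,-0.09,0,0,0,0],[0.193,-0.059,-0.07,0,0,0,0],[0.193,-0.059,-0.045,0,0,0,0],[0.193,-0.059,-0.025,0,0,0,0],[0.193,-0.059,-0.01,0,0,0,0],[0.193,-0.059,-0.005,0,0,0,0],[0.193,-0.059,-0.005,0,0,0,0]],
  ],
)

```text
t: 10.03
eef_pos: [0.4423, 0.0394, 0.0406]
tool_rot: [-0.001, -0.0, 1.0, -0.0]
contact_force: [0.2, 0.2, -1.3]
gripper_width: 0.73
grasp_force: 33.2
```

Run:
```python
from h import *
a=[bot.read_camera(n)["img"] for n in("scene","top")]
cv2.imwrite("pics/m3.png",np.hstack([cv2.resize(a[0][150:290,250:400,::-1],None,fx=2.6,fy=2.6),cv2.resize(a[1][140:280,270:420,::-1],None,fx=2.6,fy=2.6)]))
```

```text
(no output)
```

View pics/m3.png

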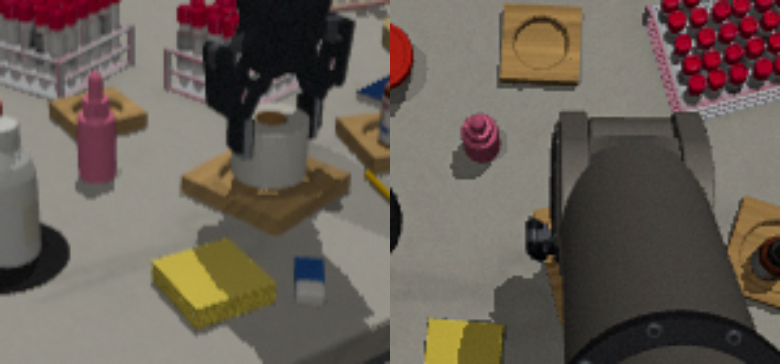

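The roll hangs over the large well at about (270,150) and looks centred. I'll lower it, release and rise.

Emit:
servo_tool(
  motion=[
    [[0,0,0.004,0,0,0,0],[0,0,0.008,0,0,0,0],[0,0,0.012,0,0,0,0],[0,0,0.015,0,0,0,0],[0,0,0.015,0,0,0,0]],
  ],
)

```text
t: 10.55
eef_pos: [0.4435, 0.0397, 0.0266]
tool_rot: [0.0, -0.0, 1.0, 0.0]
contact_force: [-2.2, -0.1, 5.8]
gripper_width: 0.729
grasp_force: 34.1
```

Emit:
servo_tool(
  motion=[
    [[0,0,0,0,0,0,0.8],[0,0,0,0,0,0,0.9],[0,0,0,0,0,0,1],[0,0,0,0,0,0,1],[0,0,0,0,0,0,1],[0,0,-0.02,0,0,0,1],[0,0,-0.05,0,0,0,1],[0,0,-0.09,0,0,0,1],[0,0,-0.13,0,0,0,1],[0,0,-0.16,0,0,0,1],[0.003,0.1,-0.16,0,0,0,1],[0.003,0.1,-0.16,0,0,0,1],[0.003,0.1,-0.16,0,0,0,1],[0.003,0.1,-0.16,0,0,0,1]],
  ],
)

```text
t: 11.72
eef_pos: [0.4399, 0.1445, 0.1866]
tool_rot: [0.0, -0.004, 1.0, 0.001]
contact_force: [0.9, -0.5, -0.3]
gripper_width: 0.999
grasp_force: 0.0
```

Run:
```python
from h import *
c=bot.read_camera("top"); s=bot.read_camera("scene")
it=[(circ(.448,.0407,.057,.064),(255,0,0)),(circ(.642,.0995,.016,.049),(0,255,0)),(circ(.440,-.1025,.068,.033),(255,255,0)),(circ(.440,-.1025,.108,.018),(0,255,255)),(circ(.475,.2705,.112,.03),(255,0,0))]
a=overlay(c,it,(300,130,440,270),2.8); b=overlay(s,it,(230,150,450,290),1.75); b=cv2.resize(s["img"][1:2,1:2],(385,392)) if 0 else b
h=392; b=cv2.copyMakeBorder(b,0,h-b.shape[0],0,0,0)
cv2.imwrite("pics/m4.png",np.hstack([a,b])[...,::-1])
```

```text
(no output)
```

View pics/m4.png

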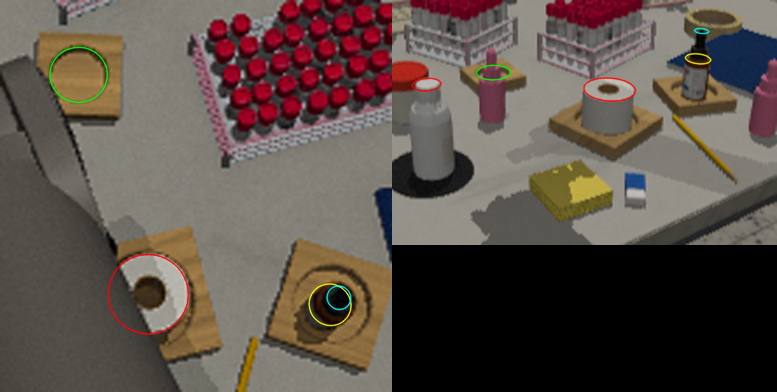

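The roll is seated and its ring matches. The dropper estimate (.440,-.1025) fits in both views.

Emit:
servo_tool(
  motion=[
    [[0,-0.247,0,0,0,0,1],[0,-0.247,0,0,0,0,1],[0,-0.247,0,0,0,0,1],[0,-0.247,0,0,0,0,1],[0,-0.247,0,0,0,0,1],[0,-0.247,0,0,0,0,1],[0,-0.247,0,0,0,0,1],[0,-0.247,0,0,0,0,1],[0,-0.247,0,0,0,0,1],[0,-0.247,0.03,0,0,0,1],[0,-0.247,0.06,0,0,0,1],[0,-0.247,0.08,0,0,0,1],[0,-0.247,0.1,0,0,0,1],[0,-0.247,0.115,0,0,0,1],[0,-0.247,0.125,0,0,0,1],[0,-0.247,0.135,0,0,0,1],[0,-0.247,0.142,0,0,0,1],[0,-0.247,0.145,0,0,0,1],[0,-0.247,0.145,0,0,0,1]],
  ],
)

```text
t: 13.4
eef_pos: [0.4402, -0.1072, 0.041]
tool_rot: [-0.0, -0.0, 1.0, 0.0]
contact_force: [0.4, -0.1, 0.7]
gripper_width: 0.999
grasp_force: 0.0
```

Emit:
servo_tool(
  motion=[
    [[0,0,0,0,0,0,0.8],[0,0,0,0,0,0,0.7],[0,0,0,0,0,0,0.6],[0,0,0,0,0,0,0.5],[0,0,0,0,0,0,0.45],[0,0,0,0,0,0,0.4],[0,0,0,0,0,0,0.35],[0,0,0,0,0,0,0.3],[0,0,0,0,0,0,0.2],[0,0,0,0,0,0,0],[0,0,0,0,0,0,0],[0,0,0,0,0,0,0]],
  ],
  grip_force=25,
)

```text
t: 14.4
eef_pos: [0.4405, -0.1076, 0.0415]
tool_rot: [0.0, -0.0, 1.0, -0.0]
contact_force: [-1.1, -0.9, 6.3]
gripper_width: 0.37
grasp_force: 24.7
```

Emit:
servo_tool(
  motion=[
    [[0,0,-0.01,0,0,0,0],[0,0,-0.03,0,0,0,0],[0,0,-0.06,0,0,0,0],[0,0,-0.09,0,0,0,0],[-0.005,0.01,-0.1,0,0,0,0],[-0.015,0.03,-0.1,0,0,0,0],[-0.03,0.06,-0.1,0,0,0,0],[-0.045,0.09,-0.1,0,0,0,0],[-0.06,0.12,-0.1,0,0,0,0],[-0.075,0.145,-0.1,0,0,0,0],[-0.095,0.165,-0.1,0,0,0,0],[-0.12,0.18,-0.1,0,0,0,0],[-0.15,0.192,-0.1,0,0,0,0],[-0.175,0.202,-0.1,0,0,0,0],[-0.195,0.207,-0.1,0,0,0,0],[-0.2015,0.207,-0.09,0,0,0,0],[-0.2015,0.207,-0.07,0,0,0,0],[-0.2015,0.207,-0.05,0,0,0,0],[-0.2015,0.207,-0.035,0,0,0,0],[-0.2015,0.207,-0.025,0,0,0,0]],
  ],
)

```text
t: 16.07
eef_pos: [0.6394, 0.0989, 0.064]
tool_rot: [-0.002, 0.0, 1.0, -0.001]
contact_force: [0.4, -0.1, -0.6]
gripper_width: 0.367
grasp_force: 25.2
```

Run:
```python
from h import *
s=bot.read_camera("scene")
it=[(circ(.642,.0995,.016,.049),(0,255,0)),(circ(.642,.0995,.031,.033),(255,255,0))]
cv2.imwrite("pics/m5.png",overlay(s,it,(225,140,345,230),5)[...,::-1]); print(bot.get_obs()["eef_pos"])
```

```text
[0.63875873 0.09885139 0.06275769]
```

View pics/m5.png

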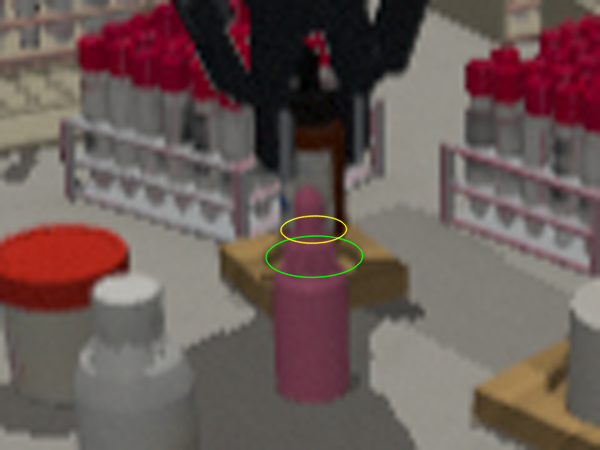

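The dropper hangs centred over the small well (column ~318 against 314). Lowering.

Emit:
servo_tool(
  motion=[
    [[0.001,0,0.005,0,0,0,0],[0.001,0,0.01,0,0,0,0],[0.001,0,0.015,0,0,0,0],[0.001,0,0.02,0,0,0,0],[0.001,0,0.025,0,0,0,0],[0.001,0,0.025,0,0,0,0],[0.001,0,0.025,0,0,0,0]],
  ],
)

```text
t: 16.7
eef_pos: [0.6411, 0.0994, 0.0415]
tool_rot: [0.0, -0.0, 1.0, 0.0]
contact_force: [0.4, -0.6, -0.4]
gripper_width: 0.37
grasp_force: 25.1
```

Emit:
servo_tool(
  motion=[
    [[0,0,0.001,0,0,0,0.3],[0,0,0.001,0,0,0,0.45],[0,0,0.001,0,0,0,0.6],[0,0,0.001,0,0,0,0.8],[0,0,0,0,0,0,1],[0,0,0,0,0,0,1],[0,0,0,0,0,0,1],[0,0,-0.02,0,0,0,1],[0,0,-0.05,0,0,0,1],[0,0,-0.09,0,0,0,1],[0,0,-0.13,0,0,0,1],[0,0,-0.15,0,0,0,1],[0.166,0.171,-0.15,0,0,0,1],[0.166,0.171,-0.15,0,0,0,1],[0.166,0.171,-0.15,0,0,0,1],[0.166,0.171,-0.15,0,0,0,1],[0.166,0.171,-0.15,0,0,0,1],[0.166,0.171,-0.15,0,0,0,1],[0.166,0.171,-0.15,0,0,0,1],[0.166,0.171,-0.15,0,0,0,1]],
  ],
)

```text
t: 18.37
eef_pos: [0.4732, 0.2724, 0.1914]
tool_rot: [-0.0, -0.002, 1.0, 0.0]
contact_force: [0.2, 0.3, 1.0]
gripper_width: 1.001
grasp_force: 0.0
```

Emit:
servo_tool(
  motion=[
    [[0,0,0,0,0,0,1],[0,0,0,0,0,0,1]],
  ],
)

```text
t: 18.53
eef_pos: [0.4757, 0.2692, 0.1914]
tool_rot: [0.0, 0.001, 1.0, -0.0]
contact_force: [0.6, 0.3, -0.9]
gripper_width: 1.0
grasp_force: 0.0
```

Run:
```python
from h import *
c=bot.read_camera("top"); s=bot.read_camera("scene")
it=[(circ(.642,.0995,.016,.049),(0,255,0)),(circ(.642,.0995,.068,.033),(255,255,0)),(circ(.475,.2705,.077,.047),(255,0,0))]
b=overlay(s,it,(215,130,345,250),3); a=overlay(c,it,(300,110,380,190),4.5)
print(bot.get_obs()["eef_pos"])
cv2.imwrite("pics/m6.png",np.hstack([a,b])[...,::-1])
```

```text
[0.47572702 0.26917669 0.1913222 ]
```

View pics/m6.png

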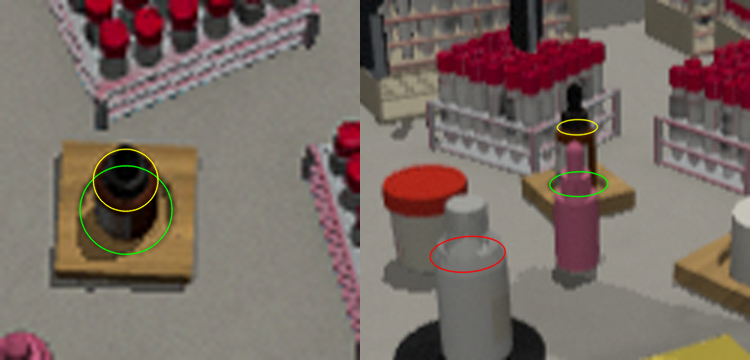

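The dropper stands upright in the small well. The white bottle stands at about (.472,.269), so I'll grasp it there.

Emit:
servo_tool(
  motion=[
    [[0.004,0,0.03,0,0,0,1],[0.004,0,0.06,0,0,0,1],[0.004,0,0.09,0,0,0,1],[0.004,0,0.115,0,0,0,1],[0.004,0,0.13,0,0,0,1],[0.004,0,0.14,0,0,0,1],[0.004,0,0.144,0,0,0,1],[0.004,0,0.144,0,0,0,0.8],[0.004,0,0.144,0,0,0,0.65],[0.004,0,0.144,0,0,0,0.55],[0.004,0,0.144,0,0,0,0.45],[0.004,0,0.144,0,0,0,0.3],[0.004,0,0.144,0,0,0,0.1],[0.004,0,0.144,0,0,0,0],[0.004,0,0.144,0,0,0,0],[0.004,0,0.144,0,0,0,0]],
  ],
  grip_force=25,
)

```text
t: 19.97
eef_pos: [0.4716, 0.2707, 0.0485]
tool_rot: [0.001, 0.0, 1.0, 0.001]
contact_force: [-0.6, -1.9, 6.3]
gripper_width: 0.527
grasp_force: 25.0
```

Emit:
servo_tool(
  motion=[
    [[0,0,-0.01,0,0,0,0],[0,0,-0.03,0,0,0,0],[0,0,-0.06,0,0,0,0],[0,-0.01,-0.085,0,0,0,0],[0.002,-0.03,-0.095,0,0,0,0],[0.004,-0.06,-0.095,0,0,0,0],[0.006,-0.09,-0.095,0,0,0,0],[0.008,-0.12,-0.095,0,0,0,0],[0.01,-0.15,-0.095,0,0,0,0],[0.012,-0.18,-0.095,0,0,0,0],[0.014,-0.21,-0.095,0,0,0,0],[0.016,-0.24,-0.095,0,0,0,0],[0.018,-0.27,-0.095,0,0,0,0],[0.02,-0.3,-0.095,0,0,0,0],[0.022,-0.33,-0.095,0,0,0,0],[0.0235,-0.355,-0.095,0,0,0,0],[0.0235,-0.375,-0.095,0,0,0,0],[0.0235,-0.384,-0.08,0,0,0,0],[0.0235,-0.384,-0.055,0,0,0,0],[0.0235,-0.384,-0.035,0,0,0,0]],
  ],
)

```text
t: 21.63
eef_pos: [0.4476, -0.114, 0.0823]
tool_rot: [0.001, 0.001, 1.0, 0.0]
contact_force: [-0.2, -0.2, -1.3]
gripper_width: 0.526
grasp_force: 25.9
```

Emit:
servo_tool(
  motion=[
    [[0,0,0.005,0,0,0,0],[0,0,0.005,0,0,0,0]],
  ],
)

```text
t: 21.8
eef_pos: [0.4462, -0.1132, 0.0767]
tool_rot: [-0.001, -0.0, 1.0, 0.0]
contact_force: [-0.5, -0.1, -1.1]
gripper_width: 0.522
grasp_force: 25.9
```

Run:
```python
from h import *
s=bot.read_camera("scene")
it=[(circ(.448,-.113,.016,.063),(0,255,0)),(circ(.448,-.113,.032,.047),(255,255,0))]
cv2.imwrite("pics/m7.png",overlay(s,it,(345,130,465,220),5)[...,::-1]); print(bot.get_obs()["eef_pos"])
```

```text
[ 0.44709489 -0.11328535  0.07759627]
```

View pics/m7.png

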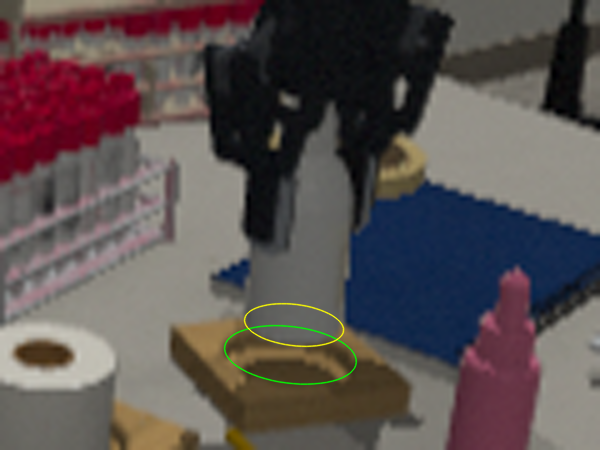

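The bottle's base lies on the predicted ring, centred over the medium well. Lowering.

Emit:
servo_tool(
  motion=[
    [[0,0,0.006,0,0,0,0],[0,0,0.012,0,0,0,0],[0,0,0.017,0,0,0,0],[0,0,0.021,0,0,0,0],[0,0,0.024,0,0,0,0],[0,0,0.025,0,0,0,0],[0,0,0.025,0,0,0,0]],
  ],
)

```text
t: 22.43
eef_pos: [0.4479, -0.1134, 0.0525]
tool_rot: [0.0, -0.0, 1.0, 0.0]
contact_force: [-0.0, 0.1, 3.8]
gripper_width: 0.526
grasp_force: 25.8
```

Seated. I'll release it, rise, then move aside.

Emit:
servo_tool(
  motion=[
    [[0,0,0,0,0,0,0.6],[0,0,0,0,0,0,0.7],[0,0,0,0,0,0,0.85],[0,0,0,0,0,0,1],[0,0,0,0,0,0,1],[0,0,0,0,0,0,1],[0,0,-0.02,0,0,0,1],[0,0,-0.05,0,0,0,1],[0,0,-0.09,0,0,0,1],[0,0,-0.13,0,0,0,1],[0,0,-0.16,0,0,0,1],[0,0.3,-0.17,0,0,0,1],[0,0.3,-0.17,0,0,0,1],[0,0.3,-0.17,0,0,0,1],[0,0.3,-0.17,0,0,0,1],[0,0.3,-0.17,0,0,0,1],[0,0.3,-0.17,0,0,0,1],[0,0.3,-0.17,0,0,0,1],[0,0.3,-0.17,0,0,0,1],[0,0.3,-0.17,0,0,0,1]],
  ],
)

```text
t: 24.1
eef_pos: [0.4466, 0.1904, 0.2222]
tool_rot: [0.0, -0.003, 1.0, 0.0]
contact_force: [0.2, 0.2, 0.6]
gripper_width: 1.0
grasp_force: 0.0
```

Run:
```python
from h import *
s=bot.read_camera("scene")
it=[(circ(.448,-.113,.081,.047),(255,255,0)),(circ(.448,.0407,.057,.064),(255,0,0)),(circ(.642,.0995,.068,.033),(0,255,0))]
cv2.imwrite("pics/m8.png",overlay(s,it,(170,120,470,270),2.6)[...,::-1]); o=bot.get_obs(); print(o["eef_pos"],o["grasp_force"])
```

```text
[0.44681314 0.18756533 0.222045  ] 0.0
```

View pics/m8.png

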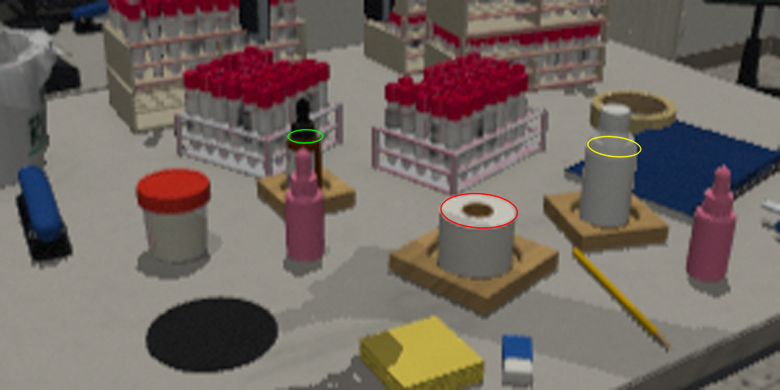

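All three stand upright and fully down in their own wells, and the bystanders are unmoved.

```bash
python3 -c "
from station import bot
print(bot.hand_in())"
```

```text
the job is handed in; nothing more can be done
None
```

The job is handed in: the dropper bottle is in the small holder, the white bottle in the medium and the label roll in the large, each upright and seated. The white bottle waited on the mat on the way. The run took about 24 s of the 104 s, and the hand-in gave no verdict, so I checked the placings only by camera and arm readings.

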